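# Clamp the bracket in the drilling fixture

## Task

Get the angle bracket ready for drilling: push it along its track in the fixture until it is fully home against the end stop, and only then swing both toggle clamp handles over and press each right down until it snaps past centre and locks, so that the bracket stays clamped home. Slide the bracket, do not lift or tip it, and leave the other things on the bench where they are.

Things in the scene. Friction and masses are not known exactly. Their poses are not given: they have to be found in the camera images.
- fixture: fixed drilling fixture: steel plate 280 x 215 x 16 mm lying on the bench. Origin on the bench surface; the plate spans x -150 to +130, y -107 to +107 mm, top at z = 16. x points from the open end to the end stop and clamps, z up. Guide strips 10 mm tall on both sides (x -140 to +25) leave a track 164 mm wide along x. Two clamps stand behind the stop, side by side
- stop_face (a point): foot of the end stop's face towards the bracket, mid-width, on the plate's top (fixture x = +30 mm). The stop is a dark steel bar across the track, 20 mm thick, 22 mm tall
- bracket: loose aluminium angle bracket, 0.5 to 1 kg, in the track, axes along the fixture's. Flat base 110 (x) x 160 (y) x 12 mm; upright flange 12 mm thick along its -x edge (away from the stop), top 48 mm above the plate. Origin: centre of the underside. Its edge at x = +55 mm meets the stop: home is origin at fixture x = -25 mm; it starts 20 to 50 mm short, slides with 2 to 7 N
- bracket_push (a point): centre of the flange's outer face (away from the stop), 24 mm above the plate: pushed here along fixture +x the bracket slides home
- clamp1_handle (a joint): handle of the toggle clamp on the fixture's -y side, rad. 0 = open, as at the start: handle nearly upright, clamp arm raised. Grows as the handle swings down towards fixture +x; handle's angle above horizontal = 1.501 - value. Foot meets bracket at 1.0; dead centre 1.22; locked at the hard stop 1.36. Light at first, then up to 0.8 N m; let go before 1.22 it springs back, past it it snaps to 1.36
- clamp1_pivot (a point): that handle's pivot, 20 mm above the plate, hinge axis along fixture y. The clamp's body is 46 mm wide, 50 mm tall. While it is open its raised arm and spindle stand on the bracket's side of the handle, up to 140 mm above the plate, reaching 100 mm from the pivot towards the bracket
- clamp1_grip (a point): point on the axis of that handle's round black grip (21 mm thick), 125 mm from the pivot; the grip covers 65 to 155 mm from the pivot. Push it here, from the bracket's side, over and down
- clamp2_handle (a joint): handle of the toggle clamp on the fixture's +y side, rad. 0 = open, as at the start: handle nearly upright, clamp arm raised. Grows as the handle swings down towards fixture +x; handle's angle above horizontal = 1.501 - value. Foot meets bracket at 1.0; dead centre 1.22; locked at the hard stop 1.36. Light at first, then up to 0.8 N m; let go before 1.22 it springs back, past it it snaps to 1.36
- clamp2_pivot (a point): that handle's pivot, 20 mm above the plate, hinge axis along fixture y. The clamp's body is 46 mm wide, 50 mm tall. While it is open its raised arm and spindle stand on the bracket's side of the handle, up to 140 mm above the plate, reaching 100 mm from the pivot towards the bracket
- clamp2_grip (a point): point on the axis of that handle's round black grip (21 mm thick), 125 mm from the pivot; the grip covers 65 to 155 mm from the pivot. Push it here, from the bracket's side, over and down
- spanner: steel spanner, 190 mm long, lying on the bench; bystander; origin at its underside
- screwdriver: screwdriver with black handle, 210 mm long, lying on the bench; bystander; origin at its underside
- hammer: hammer with wooden handle, 280 mm long, lying on the bench; bystander; origin at its underside
- oiler: white plastic oil bottle with black cap, 56 mm across, 150 mm tall, standing; bystander; origin at its underside
- bushing: loose steel drill bushing, 26 mm across, 28 mm tall, standing on the fixture plate between the two clamps; bystander; origin at its underside
- bin: red stock bin full of bolts, 150 x 100 x 60 mm; bystander; origin at its underside
- bolt: loose hexagon bolt standing on its head, 27 mm across, 58 mm tall; bystander; origin at its underside
Things that resemble listed ones, but are neither listed nor needed, are in the scene too. Of the things like the bracket, leave any that is green or yellow; of the rest the larger one is meant.

How it is judged:
By the outcome, as a careful person would: the job done as asked, in the order asked, and still so for the second after the job is handed in, with the robot touching nothing.
It also fails if it takes over 58 s, if anything falls off the work surface, if the arm or the gripper's body presses on something with over 40 N, if the wrist force passes 120 N, or if a joint passes its speed limit or range.

## Robot

A 6-joint arm with a two-finger parallel gripper is mounted at the origin on the work surface. World frame = base frame: x ahead of the robot, y to its left, z up, the work surface at z = 0. Lengths are in m, angles in degrees, forces in N, time in s.
With the tool pointing down it reaches from about 0.35 to 0.875 m from the base axis. Payload 4.2 kg.
Tool frame: the origin (TCP) lies midway between the tips of the shut fingers; the grasp point (between the pads) lies 19 mm behind it; z points along the fingers, y is the line along which they close (so a half turn about z gives the same grasp; the last joint's range is limited). The gripper opens to 87 mm and grips with 3 to 60 N. Pads are 19 mm wide; open, the fingers measure 117 mm over their backs; the gripper's body (75 mm by 190 mm) begins 51 mm behind the grasp point.
Start: joints at [84.374, 22.042, 0.453, 0, -68.411, -14.817], TCP at [0.218, 0.586, 0.223] pointing down, gripper open.
Joint ranges: [-179.83, 179.83], [-69.29, 118.12], [-61.27, 80.66], [-181.25, 117.63], [-171.15, -9.14], [-177.46, 177.46]. Speed limits (degrees/s): [159.86, 159.86, 180, 180, 180, 180].

## Interface

Orientations are given as [roll, pitch, yaw] about the fixed x, y, z axes, in that order (R = Rz(yaw) Ry(pitch) Rx(roll)).
In Python, from workcell import env gives the robot as it stands. The module is installed in compiled form; this text tells all that it offers. Calls block until the motion is done:
- env.goto(position, orientation): joint-space move of the TCP to a pose.
- env.move_straight(position, rotation=None, rate=0.15, force_limit=None): straight line of the TCP; rotation=None keeps the orientation; rate is the mean speed in m/s. With force_limit (N) it stops when the force on the tool has changed by that much, and returns True; else False.
- env.set_joints(angles): joint-space move.
- env.gripper_to(opening, grasp_force=None): opening from 0.0 (shut) to 1.0 (fully open); grasp_force is the grip in N (None keeps the last); returns when the fingers have stopped.
- env.dwell(seconds).
- env.inverse_kinematics(position, orientation): joint angles nearest the present ones, or None.
- env.read_state(): the state.
- env.grab_frame(name): name is "side" or "top"; returns a dict with "image" (400x640x3 uint8, blue, green, red), "fx", "fy", "cx", "cy" (pixels), "D" ([k1, k2, p1, p2, k3] as OpenCV has them; the pictures are not rectified), "position" and "orientation" of the camera in the world. Camera axes: x right, y up, looking along -z (the intrinsics and any distortion apply to the point x, -y, -z); pixel columns grow to the right and rows downward; lengths in m; the calibration is good to about 2 mm. A picture is of the moment at which its call begins. There is no depth.
A pose or a line that the arm cannot do raises env.Unreachable and nothing moves.
- env.close_job(): hands the job in; it is judged then, once.
Trained networks look in a picture, given as the dict that the camera call returned (one of the last four; its "shot" number tells which), for a name from the list of things; names that differ only in an ending like _2 or _b are one class to them, and where a whole thing is asked for, a point or a joint stands for the part that bears it (a point fixed in the world has none). Each returns a list of dicts, best first, with "score" (0 to 1); they miss things now and then, are a little off and sometimes report something else, mostly with a low value. They report only what shows in the picture. A call takes as long as a camera call. They do not tell look-alikes from the thing itself.
- env.search_frame(picture, thing): "xyz" ([x, y, z] in m, in world coordinates, good to about 4 mm: the middle of the surface that is visible of it).
- env.trace(picture, thing): "mask" (400x640 bool, what is visible of it).
The state is a dict: "clock": time; "joint_positions": joint angles; "qvel": joint speeds; "joint_torque": joint torques, N m; "position": TCP position; "tool_rot": TCP orientation; "force": force on the tool from outside, world axes, zero at the start; "wrist_torque": the same for the moment, N m; "opening": opening from 0.0 (shut) to 1.0 (fully open); "finger_force": force on a finger pad.
Only numpy, scipy, OpenCV 4.12 (cv2) and the standard library are available. Lean on these libraries where they do the work, as an engineer would, in place of code of your own. Each camera call takes 0.05 s, during which the arm holds its last target. There are 200 camera calls.

## Working session

There is one attempt and no reset: what is moved stays moved. The work goes in short steps, each a Python script; the robot and the scene stay as the last script left them, time stands still between calls to the robot, and variables do not carry over. Pictures are saved under pics/ and viewed, at most 10 in all, crops included, and the job is handed in when it is done.

```bash
mkdir -p pics; cat > h.py <<'E'
import numpy as np, cv2
from scipy.spatial.transform import Rotation as R
from workcell import env
def camR(f):
    o=np.array(f["orientation"],float)
    return R.from_euler('xyz',o,degrees=True).as_matrix() if o.size==3 else (R.from_quat(o).as_matrix() if o.size==4 else o.reshape(3,3))
def KD(f): return np.array([[f["fx"],0,f["cx"]],[0,f["fy"],f["cy"]],[0,0,1.]]),np.array(f["D"],float)
def proj(f,P):
    P=np.atleast_2d(P); c=(P-np.array(f["position"]))@camR(f); c=c*[1,-1,-1]
    return cv2.projectPoints(c.reshape(-1,1,3),np.zeros(3),np.zeros(3),*KD(f))[0].reshape(-1,2)
def onplane(f,uv,z):
    n=cv2.undistortPoints(np.array(uv,float).reshape(-1,1,2),*KD(f)).reshape(-1,2)
    d=np.c_[n[:,0],-n[:,1],-np.ones(len(n))]@camR(f).T; p=np.array(f["position"])
    return p+d*((z-p[2])/d[:,2])[:,None]
E
python3 - <<'E'
from h import *
for n in("top","side"):
    f=env.grab_frame(n); cv2.imwrite(f"pics/{n}0.png",f["image"])
    print(n,f["position"],f["orientation"],f["fx"],f["D"])
    for t in("fixture","bracket","bracket_push","stop_face","clamp1_pivot","clamp2_pivot","clamp1_grip","clamp1_handle","bushing","oiler","bolt","bin"):
        for r in env.search_frame(f,t): print(t,np.round(r["xyz"],3),round(r["score"],2),np.round(proj(f,r["xyz"])[0]))
print(env.read_state())
E
```

```text
top [0.4153644  0.05861322 1.22801064] [  2.85122115  -0.79981132 -90.7288396 ] 403.9177463447546 [0.00799751 0.         0.         0.         0.        ]
fixture [0.539 0.044 0.014] 0.75 [316. 180.]
bracket [0.556 0.114 0.029] 0.86 [292. 174.]
bracket [0.278 0.195 0.011] 0.64 [266. 267.]
bracket [0.174 0.339 0.01 ] 0.56 [218. 303.]
bracket [ 0.252 -0.295  0.011] 0.55 [430. 274.]
bracket [0.68  0.004 0.025] 0.53 [328. 132.]
bracket_push [0.276 0.198 0.009] 0.95 [265. 268.]
bracket_push [0.169 0.338 0.003] 0.93 [219. 304.]
bracket_push [ 0.252 -0.293  0.014] 0.62 [429. 274.]
stop_face [0.53  0.047 0.013] 0.63 [315. 183.]
stop_face [ 0.512 -0.049  0.043] 0.36 [347. 187.]
stop_face [0.558 0.112 0.028] 0.19 [293. 173.]
clamp1_pivot [0.473 0.001 0.073] 0.8 [331. 200.]
clamp2_pivot [ 0.561 -0.028  0.075] 0.83 [341. 170.]
clamp1_grip [ 0.469 -0.013  0.158] 0.67 [338. 200.]
clamp1_grip [0.537 0.043 0.019] 0.18 [316. 180.]
clamp1_handle [ 0.468 -0.013  0.158] 0.69 [338. 200.]
bushing [ 0.515 -0.044  0.043] 0.49 [346. 186.]
oiler [0.727 0.135 0.103] 0.7 [283. 110.]
bolt [0.728 0.136 0.101] 0.6
[... 1209 characters left out ...]
346. 305.]
{'clock': 1.3, 'joint_positions': array([ 8.43754964e+01,  2.20408193e+01,  4.53095011e-01, -4.37970652e-04,
       -6.84126725e+01, -1.48170403e+01]), 'qvel': array([ 0.05484106, -0.03057383, -0.11031387,  0.00396633,  0.06606134,
        0.04258857]), 'joint_torque': array([ 1.79219780e-03, -3.90474486e+01,  1.87624007e+01,  4.22437370e+00,
        1.55071984e-02, -2.05466398e-05]), 'position': array([0.21824511, 0.58562835, 0.22256122]), 'tool_rot': array([ 1.79999512e+02,  2.92252147e-04, -2.04417050e+01]), 'force': array([-0.78764367, -0.18605272, -0.37714203]), 'wrist_torque': array([-0.01527406, -0.0210511 , -0.01652208]), 'finger_force': 0.0, 'opening': 0.9993373363322894}
```

```bash
python3 - <<'E'
from h import *
a=cv2.imread("pics/top0.png")[80:320,180:460]; b=cv2.imread("pics/side0.png")[150:360,200:440]
cv2.imwrite("pics/topc.png",cv2.resize(a[:,:],None,fx=2.5,fy=2.5,interpolation=cv2.INTER_CUBIC))
cv2.imwrite("pics/sidec.png",cv2.resize(b,None,fx=2.85,fy=2.85,interpolation=cv2.INTER_CUBIC))
E
```

```text
(no output)
```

View pics/topc.png

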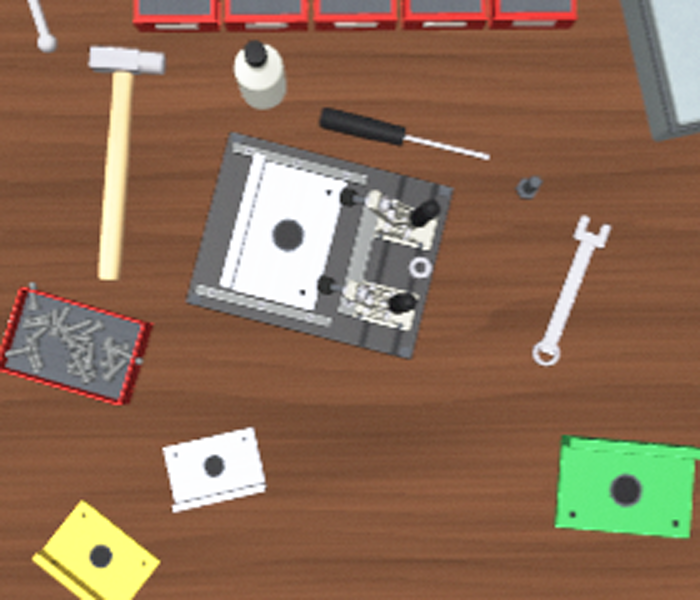

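View pics/sidec.png

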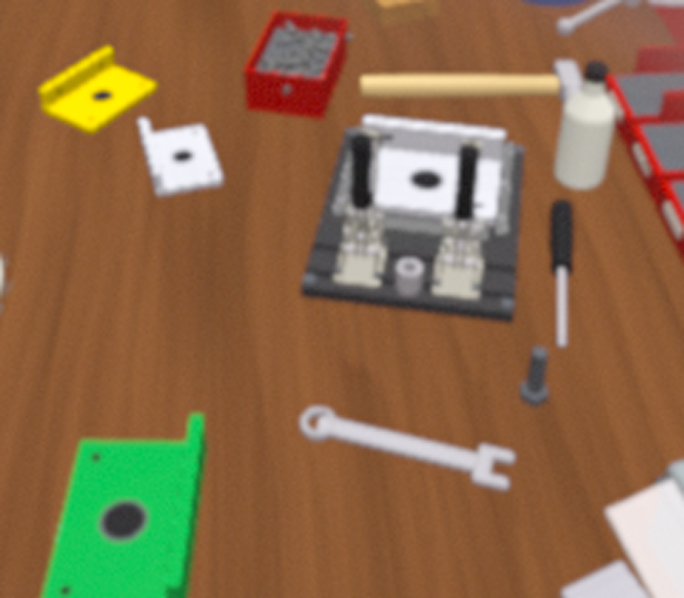

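The top crop shows four bracket-like things: white in the fixture at (294,174), a smaller white one at (266,267), yellow at (219,303) and green at (430,274). The meant one is the white one in the fixture, because it is the larger of the two that aren't green or yellow and it sits in the track. The black grips are at about (341,201) for clamp1 and (350,165) for clamp2. I'll fit the pose model and check it with an overlay.

```bash
cat > fit.py <<'E'
from h import *
from scipy.optimize import least_squares
import json
T=env.grab_frame("top"); S=env.grab_frame("side")
def W(q,P):
    P=np.atleast_2d(P).astype(float); c,s=np.cos(q[2]),np.sin(q[2])
    return np.c_[q[0]+c*P[:,0]-s*P[:,1], q[1]+s*P[:,0]+c*P[:,1], P[:,2]]
top=lambda l:np.array(l)/2.5+[180,80]-.3
side=lambda l:np.array(l)/2.85+[200,150]-.3
plate=[[-.15,.107,.016],[.13,.107,.016],[.13,-.107,.016],[-.15,-.107,.016]]
grip=lambda q,r:[[q[3]+r*np.cos(1.501),y*q[4],.036+r*np.sin(1.501)] for y in(-1,1)]
br=lambda q:[[q[5]-.055,.08,.064],[q[5]-.055,-.08,.064],[q[5]+.055,-.08,.028]]
obsT=[top([[232,133],[452,187],[411,357],[188,302]]),top([[403,303],[426,213]]),top([[256,153],[222,286],[318,309]])]
obsS=[side([[361,172],[466,183]]),side([[303,291],[512,315-9]])]
def res(q):
    return np.concatenate([(proj(T,W(q,plate))-obsT[0]).ravel(),(proj(T,W(q,grip(q,.11)))-obsT[1]).ravel(),(proj(T,W(q,br(q)))-obsT[2]).ravel(),
     (proj(S,W(q,grip(q,.11)))-obsS[0]).ravel(),(proj(S,W(q,[plate[2],plate[1]]))-obsS[1]).ravel()])
r=least_squares(res,[.54,.04,np.radians(-104),.07,.05,-.06],loss="soft_l1"); q=r.x
if __name__=="__main__":
    print(np.round(q,4),np.degrees(q[2])); print(np.round(res(q).reshape(-1,2),1).tolist())
    json.dump(q.tolist(),open("q.json","w"))
    for n in("clamp1_grip","clamp2_grip"):
        for f in(T,S): print(n,[(np.round(d["xyz"],3).tolist(),round(d["score"],2)) for d in env.search_frame(f,n)])
    print("model grip mid",W(q,grip(q,.11)), "pivots",W(q,grip(q,0)))
    def draw(f,off,sc,size,name):
        im=cv2.resize(f["image"][off[1]:off[1]+size[1],off[0]:off[0]+size[0]],None,fx=sc,fy=sc,interpolation=cv2.INTER_CUBIC)
        L=lambda P,c,cl=True:cv2.polylines(im,[np.round((proj(f,W(q,P))-off+.5)*sc).astype(int)],cl,c,1)
        L(plate,(0,0,255))
        for y in(-.082,.082): L([[-.14,y,.026],[.025,y,.026]],(0,255,255))
        L([[.03,-.082,.016],[.03,.082,.016]],(255,0,255))
        x=q[5]; L([[x-.055,.08,.064],[x-.043,.08,.064],[x-.043,-.08,.064],[x-.055,-.08,.064]],(0,160,0)); L([[x+.055,-.08,.028],[x+.055,.08,.028]],(0,160,0))
        for i in(0,1): L([grip(q,.065)[i],grip(q,.155)[i]],(255,160,0)); L([grip(q,0)[i],grip(q,.065)[i]],(255,0,0))
        return im
    a=draw(T,np.array([240,120]),4,(130,110),0); b=draw(S,np.array([295,185]),4,(100,85),0)
    w=np.zeros((max(a.shape[0],b.shape[0]),a.shape[1],3),np.uint8)
    cv2.imwrite("pics/ovT.png",cv2.resize(a,None,fx=1.3,fy=1.3)); cv2.imwrite("pics/ovS.png",cv2.resize(b,None,fx=1.5,fy=1.5))
E
python3 fit.py
```

```text
[ 0.5415  0.0575 -1.8322  0.0892  0.0502 -0.0513] -104.97602753942212
[[-0.7, -0.6], [1.0, 0.6], [0.2, 1.3], [-1.1, 0.3], [0.6, -0.3], [0.4, -0.3], [0.3, 0.4], [0.0, 0.5], [-1.2, 1.2], [1.2, -0.6], [1.2, -0.4], [-0.5, -2.0], [1.0, 2.1]]
clamp1_grip [([0.468, -0.015, 0.154], 0.43)]
clamp1_grip [([0.467, -0.028, 0.133], 0.6)]
clamp2_grip [([0.56, -0.03, 0.07], 0.67), ([0.562, -0.042, 0.151], 0.61)]
clamp2_grip [([0.556, -0.053, 0.136], 0.72)]
model grip mid [[ 0.46802625 -0.02318527  0.14573217]
 [ 0.56495861 -0.04911475  0.14573217]] pivots [[ 0.47000864 -0.01577447  0.036     ]
 [ 0.566941   -0.04170396  0.036     ]]
```

View pics/ovT.png

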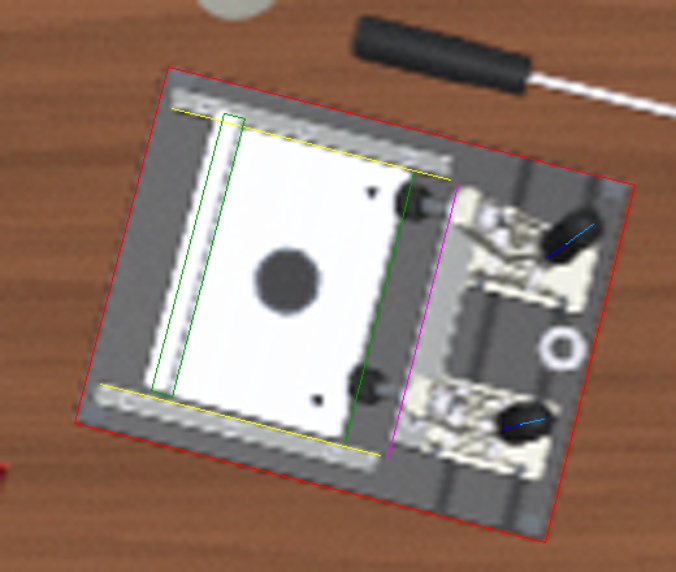

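View pics/ovS.png

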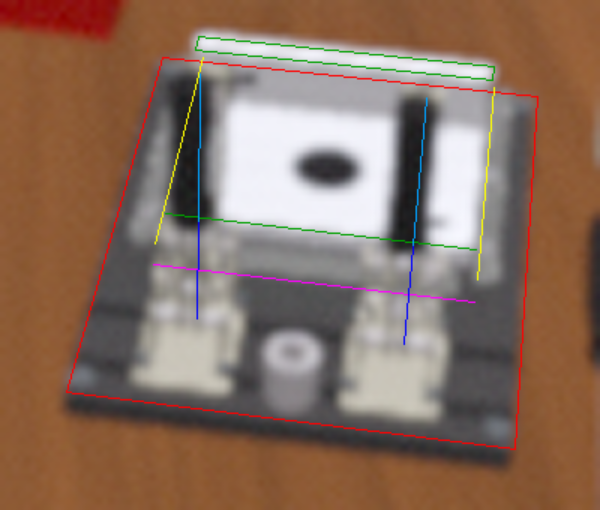

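The overlay fits to within about 1 px. Bracket origin is at fixture x≈-51 mm, so about 26 mm short of home, and the pivots are at x≈+89, y≈±50 mm. Next is the push.

```bash
cat > g.py <<'E'
from h import *
import json
q=json.load(open("q.json")); q[0]-=.001
c,s=np.cos(q[2]),np.sin(q[2]); YAW=np.degrees(q[2])
def W(x,y,z): return np.array([q[0]+c*x-s*y,q[1]+s*x+c*y,z])
def F(p): d=np.array(p)[:2]-q[:2]; return np.array([c*d[0]+s*d[1],-s*d[0]+c*d[1],p[2]])
def st(): 
    e=env.read_state(); return np.round(e["clock"],1),np.round(F(e["position"])*1000,1),np.round(e["force"],1),np.round(np.linalg.norm(e["force"]),1)
E
python3 - <<'E'
from g import *
P=[W(-.14,0,.2),W(-.14,0,.03),W(-.09,0,.03),W(.05,-.05,.2),W(.06,-.05,.17),W(.215,-.05,.06),W(.06,.05,.17),W(.215,.05,.06)]
for yaw in(YAW,YAW+180):
    print(yaw); 
    for p in P:
        j=env.inverse_kinematics(p,[180,0,yaw]); print(None if j is None else np.round(j))
yaw=min((YAW,YAW+180),key=lambda y:abs(np.array(env.inverse_kinematics(P[0],[180,0,y]))-env.read_state()["joint_positions"]).max())
json.dump(yaw,open("yaw.json","w")); print("use",yaw)
env.gripper_to(0.0,20)
env.goto(P[0],[180,0,yaw]); print(st())
print(env.move_straight(P[1],rate=.15,force_limit=12),st())
print(env.move_straight(W(-.075,0,.03),rate=.03,force_limit=18),st())
E
```

```text
-104.97602753942212
[ 34.  21.  -4.   0. -65. -49.]
[ 34.  32. -15.   0. -44. -49.]
[ 30.  30. -19.   0. -42. -45.]
[ 22.   9. -21.   0. -60. -37.]
[ 21.  10. -24.   0. -55. -36.]
[  3.  18. -35.   0. -38. -18.]
[ 15.  20. -11.   0. -59. -30.]
[ -0.  25. -21.   0. -44. -15.]
75.02397246057788
[ 34.  21.  -4.   0. -65. 131.]
[ 34.  32. -15.   0. -44. 131.]
[ 30.  30. -19.   0. -42. 135.]
[ 22.   9. -21.   0. -60. 143.]
[ 21.  10. -24.   0. -55. 144.]
[  3.  18. -35.   0. -38. 162.]
[ 15.  20. -11.   0. -59. 150.]
[ -0.  25. -21.   0. -44. 165.]
use -104.97602753942212
(np.float64(5.0), array([-140.9,   -0.4,  200.1]), array([-0.4,  0.2,  0.1]), np.float64(0.5))
False (np.float64(6.3), array([-140.6,    0.5,   31. ]), array([ 0.6, -0.9,  0.9]), np.float64(1.4))
True (np.float64(7.9), array([-90.6,   0.3,  30.3]), array([-0.8,  1.7,  1. ]), np.float64(2.1))
```

```bash
python3 - <<'E'
from g import *
print(env.move_straight(W(-.078,0,.03),rate=.02,force_limit=25),st())
env.move_straight(W(-.125,0,.03),rate=.1); env.move_straight(W(-.125,0,.25),rate=.25)
f=env.grab_frame("top"); g=env.grab_frame("side")
def cr(f,o,w,h): return cv2.resize(f["image"][o[1]:o[1]+h,o[0]:o[0]+w],(w*4,h*4),interpolation=cv2.INTER_CUBIC)
cv2.imwrite("pics/p1.png",np.vstack([cr(f,(250,130),120,85),cr(g,(290,185),120,60)])[:600])
print(st())
E
```

```text
True (np.float64(8.3), array([-91. ,   0.8,  30.9]), array([-0.7,  3.5,  1.9]), np.float64(4.1))
(np.float64(10.0), array([-124.3,   -0.7,  247.9]), array([-0.3, -0.1,  0.6]), np.float64(0.7))
```

View pics/p1.png

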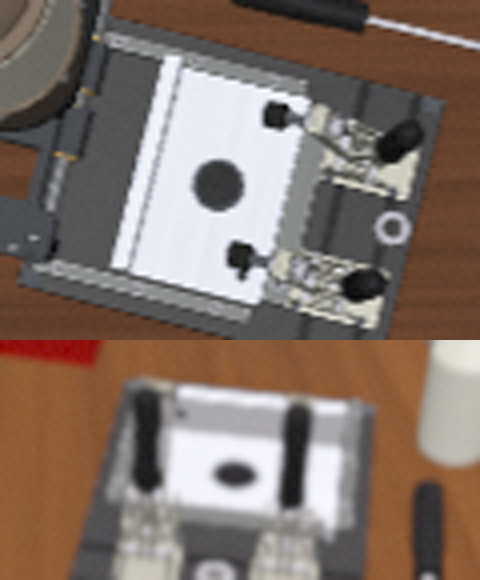

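The bracket's front edge now meets the grey stop bar, seen from about (300,110) to (268,280) in the crop, with no dark gap. Now clamp 1.

```bash
cat > cl.py <<'E'
from g import *
import sys
yaw=json.load(open("yaw.json")); y=float(sys.argv[1]); px=q[3]
env.goto(W(px-.04,y,.25),[180,0,yaw])
env.move_straight(W(px-.04,y,.174),rate=.15,force_limit=12); print(st())
def tip(a,r): return W(px+r*np.cos(a)-.0105*np.sin(a)-.0095, y, .036+r*np.sin(a)+.0105*np.cos(a))
for v in list(np.arange(.1,1.31,.15))+[1.38,1.44]:
    r=.14-.012*min(v/1.3,1)
    hit=env.move_straight(tip(1.501-v,r),rate=.1 if v<.9 else .05,force_limit=22)
    print(round(v,2),hit,st())
    if hit: break
E
cat > up.py <<'E'
from g import *
p=np.array(env.read_state()["position"]); p[2]=.25
env.move_straight(p,rate=.2); print(st())
f=env.grab_frame("top"); g=env.grab_frame("side")
def cr(f,o,w,h): return cv2.resize(f["image"][o[1]:o[1]+h,o[0]:o[0]+w],(w*4,h*4),interpolation=cv2.INTER_CUBIC)
import sys
cv2.imwrite(sys.argv[1],np.vstack([cr(f,(250,130),140,80),cr(g,(280,190),140,70)]))
E
python3 cl.py -0.050
```

```text
(np.float64(11.4), array([ 48.4, -49.2, 174.3]), array([ 0.4, -0.1, -0.3]), np.float64(0.5))
0.1 False (np.float64(12.0), array([ 93.1, -49.7, 175.3]), array([0.2, 0.4, 0.4]), np.float64(0.6))
0.25 False (np.float64(12.3), array([113.2, -50. , 169.9]), array([ 0.2, -1.2,  0. ]), np.float64(1.2))
0.4 False (np.float64(12.7), array([132.3, -50. , 162.2]), array([ 0.7,  0.4, -0.2]), np.float64(0.8))
0.55 False (np.float64(13.0), array([149.8, -50.1, 151.8]), array([-0.6,  0.8, -0.3]), np.float64(1.1))
0.7 False (np.float64(13.4), array([165.5, -50.2, 138.9]), array([0.7, 0.4, 0.4]), np.float64(0.9))
0.85 False (np.float64(13.7), array([178.7, -50. , 124.3]), array([0.3, 0.1, 0.9]), np.float64(0.9))
1.0 False (np.float64(14.3), array([189.6, -50.1, 107.8]), array([-0.7,  0.1,  0.6]), np.float64(1.0))
1.15 False (np.float64(14.8), array([197.8, -50.3,  89.9]), array([-0. , -0.2,  0.6]), np.float64(0.6))
1.3 False (np.float64(15.3), array([203.2, -50.2,  71.5]), array([0.4, 0.3, 1.7]), np.float64(1.8))
1.38 True (np.float64(15.6), array([204.9, -48.6,  63.5]), array([-2.7,  3.4, 12.2]), np.float64(13.0))
```

```bash
python3 up.py pics/c1.png
```

```text
(np.float64(16.7), array([205. , -49.4, 248.5]), array([-0.4,  0.3,  0.3]), np.float64(0.6))
```

View pics/c1.png

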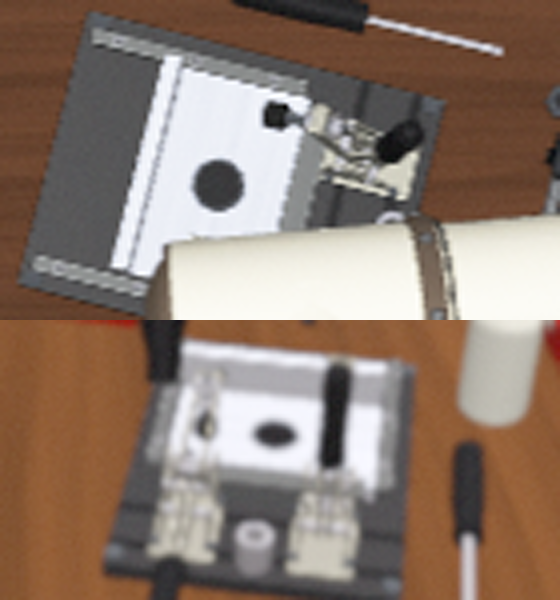

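In the lower (side) view, clamp 1's grip lies down at (170,578) and the handle stayed there after I withdrew. The bracket is still home. Now clamp 2.

```bash
python3 cl.py 0.050 && python3 - <<'E'
from g import *
p=np.array(env.read_state()["position"]); p[2]=.25
env.move_straight(p,rate=.2)
env.goto(W(-.2,.05,.3),[180,0,json.load(open("yaw.json"))]); print(st())
f=env.grab_frame("top"); g=env.grab_frame("side")
def cr(f,o,w,h): return cv2.resize(f["image"][o[1]:o[1]+h,o[0]:o[0]+w],(w*4,h*4),interpolation=cv2.INTER_CUBIC)
cv2.imwrite("pics/c2.png",np.vstack([cr(f,(250,130),140,75),cr(g,(280,190),140,75)]))
E
```

```text
(np.float64(18.2), array([ 49.7,  50.6, 175.2]), array([-1.7,  0.1,  0.2]), np.float64(1.7))
0.1 False (np.float64(18.8), array([ 93.5,  50.1, 175.1]), array([0.3, 0.6, 0.4]), np.float64(0.8))
0.25 False (np.float64(19.2), array([113.7,  49.8, 169.7]), array([-0.4,  1.4,  0.5]), np.float64(1.5))
0.4 False (np.float64(19.5), array([132.8,  49.8, 161.9]), array([-0.2,  0.2, -0.1]), np.float64(0.3))
0.55 False (np.float64(19.9), array([150.3,  49.7, 151.3]), array([ 0.6, -0.8,  0.3]), np.float64(1.1))
0.7 False (np.float64(20.2), array([165.8,  49.5, 138.5]), array([-0.1,  0.4, -0. ]), np.float64(0.4))
0.85 False (np.float64(20.6), array([178.9,  49.7, 124. ]), array([-0.2, -1.1, -0.6]), np.float64(1.3))
1.0 False (np.float64(21.1), array([189.6,  49.9, 107.8]), array([-0.5,  0.9,  0.3]), np.float64(1.1))
1.15 False (np.float64(21.7), array([197.7,  49.6,  89.8]), array([-1.1,  0.8,  0.4]), np.float64(1.5))
1.3 False (np.float64(22.2), array([203.2,  49.9,  71.4]), array([ 0.8, -0. ,  0. ]), np.float64(0.8))
1.38 True (np.float64(22.5), array([204.9,  51.4,  63.7]), array([-2.3,  2. ,  7.9]), np.float64(8.5))
(np.float64(25.1), array([-198.8,   50.4,  300. ]), array([-1.2,  0.2,  0.2]), np.float64(1.2))
```

View pics/c2.png

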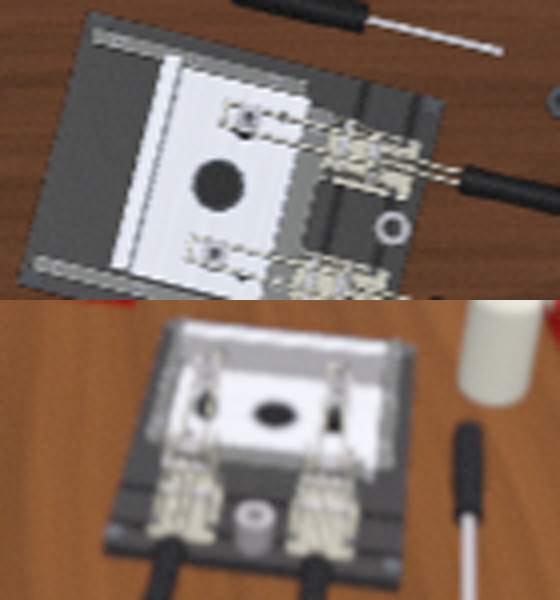

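Both handles stayed down after release, both arms hold the base, the bracket is home, and the bushing hasn't moved.

```bash
python3 -c "
from workcell import env
print(env.close_job())"
```

```text
the job is handed in; nothing more can be done
None
```

I pushed the bracket home against the end stop, then swung clamp 1 and clamp 2 over and pressed each down to its hard stop. The last pictures show both handles staying down after release. I handed the job in at about 25 s on the robot's clock; the hand-in call returned no verdict.

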